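# Discard a recalled lot

### The job

This lot has been recalled: put every black-capped stain bottle into the yellow discard crate, and tip the red-capped vials in there too by tilting the organiser over the crate toward the corner of their compartment - they may have leaked, so the gripper must not touch them, and all the other vials must stay in their own compartments. Then stand the organiser back on its black mat and, once the whole lot is in, close the crate with its red lid, fully seated. Leave the blue-capped buffer bottle where it stands.

Things in the scene. Friction and masses are not known exactly. Their poses are not given: they have to be found in the camera images.
- organiser: loose white octagonal tray, 170 mm across flats, 0.3 kg, walls 45 mm high; origin: centre of its underside, z up. Two dividers 45 mm high, along its x and y axes, make four compartments, one per quadrant. The sides facing +-x and +-y are walled; each diagonal side (45 deg between x and y) is its compartment's open pouring spout, 70 mm wide, with a lip 4 mm high
- organiser_spout (a point): middle of the lip of the spout in the organiser's +x+y quadrant, 84 mm from the tray's axis, 6 mm above its underside (the other three lie alike on the other diagonals). The floor is smooth: leaned some 40 deg toward a spout, that compartment empties over it within 2 s; walls and dividers hold the other vials
- organiser_grip (a point): centre of the grip bar of the organiser's blue arch handle, 97 mm above its underside: bar along the tray's x axis, 90 mm long, 14 mm thick (y), 22 mm high, free space 40 mm high below it
- tray_mat: black rubber mat, fixed, 200 x 200 x 3 mm, on which the organiser stands at the start; origin at the centre of its underside
- crate: yellow open discard crate, fixed to the desk, 160 mm (its x) by 230 mm (its y) outside, 120 mm high, walls and floor 4 mm; origin at the centre of its underside, z up
- crate_lid: loose red lid of the crate, 0.18 kg, lying right way up on the desk: plate 164 mm (x) by 234 mm (y), 4 mm thick, underside 12 mm above the origin; below it a skirt 12 mm deep that drops inside the crate's walls with 5 mm play a side. Origin: centre of the skirt's lower edge, z up; when seated it is 108 mm above the crate's origin
- crate_lid_grip (a point): centre of the lid's black grip bar, 49 mm above the lid's origin: bar along the lid's y axis, 94 mm long, 14 mm thick (x), 22 mm high
- red_1: red-capped vial of the recalled lot (may be absent), 48 mm long, 13 mm thick, 12 g, lying in one of the organiser's compartments with the other red ones; origin at the centre of its foot, z along the vial toward the cap
- red_2: red-capped vial of the recalled lot (may be absent), 48 mm long, 13 mm thick, 12 g, lying in one of the organiser's compartments with the other red ones; origin at the centre of its foot, z along the vial toward the cap
- red_3: red-capped vial of the recalled lot (may be absent), 48 mm long, 13 mm thick, 12 g, lying in one of the organiser's compartments with the other red ones; origin at the centre of its foot, z along the vial toward the cap
- blue_1_mid (a point): middle of a blue-capped vial, 48 mm long, 13 mm thick, lying in the organiser in a compartment of its own colour; z along the vial toward the cap
- blue_2_mid (a point): middle of a blue-capped vial, 48 mm long, 13 mm thick, lying in the organiser in a compartment of its own colour; z along the vial toward the cap
- yellow_1_mid (a point): middle of a yellow-capped vial, 48 mm long, 13 mm thick, lying in the organiser in a compartment of its own colour; z along the vial toward the cap
- yellow_2_mid (a point): middle of a yellow-capped vial, 48 mm long, 13 mm thick, lying in the organiser in a compartment of its own colour; z along the vial toward the cap
- purple_1_mid (a point): middle of a purple-capped vial, 48 mm long, 13 mm thick, lying in the organiser in a compartment of its own colour; z along the vial toward the cap
- purple_2_mid (a point): middle of a purple-capped vial, 48 mm long, 13 mm thick, lying in the organiser in a compartment of its own colour; z along the vial toward the cap
- stain_1: black-capped brown stain bottle of the recalled lot (may be absent), 46 mm thick, 85 mm high, 90 g, body can be gripped up to 75 mm; origin at the centre of its underside, z up along the bottle
- stain_2: black-capped brown stain bottle of the recalled lot (may be absent), 46 mm thick, 85 mm high, 90 g, body can be gripped up to 75 mm; origin at the centre of its underside, z up along the bottle
- stain_3: black-capped brown stain bottle of the recalled lot (may be absent), 46 mm thick, 85 mm high, 90 g, body can be gripped up to 75 mm; origin at the centre of its underside, z up along the bottle
- stain_4: black-capped brown stain bottle of the recalled lot (may be absent), 46 mm thick, 85 mm high, 90 g, body can be gripped up to 75 mm; origin at the centre of its underside, z up along the bottle
- buffer_bottle: blue-capped bottle of clear buffer, 56 mm thick, 103 mm high, stands among the stain bottles and stays; origin at the centre of its underside
Mind the look-alikes: they are no part of the job. Leave any orange or purple look-alike of the stain_4 alone.

How it is judged (in metres and radians):
On the way, in this order (a step that is already met when the one before it is completed fails the run):
1. all red-capped vials and all stain bottles that are there lie in the crate (x of red_1 in the frame of crate between -0.078 and 0.078 m and y of red_1 in the frame of crate between -0.113 and 0.113 m and z of red_1 in the frame of crate between 0 and 0.11 m and x of red_2 in the frame of crate between -0.078 and 0.078 m and y of red_2 in the frame of crate between -0.113 and 0.113 m and z of red_2 in the frame of crate between 0 and 0.11 m and x of red_3 in the frame of crate between -0.078 and 0.078 m and y of red_3 in the frame of crate between -0.113 and 0.113 m and z of red_3 in the frame of crate between 0 and 0.11 m and x of stain_1 in the frame of crate between -0.078 and 0.078 m and y of stain_1 in the frame of crate between -0.113 and 0.113 m and z of stain_1 in the frame of crate between 0 and 0.11 m and x of stain_2 in the frame of crate between -0.078 and 0.078 m and y of stain_2 in the frame of crate between -0.113 and 0.113 m and z of stain_2 in the frame of crate between 0 and 0.11 m and x of stain_3 in the frame of crate between -0.078 and 0.078 m and y of stain_3 in the frame of crate between -0.113 and 0.113 m and z of stain_3 in the frame of crate between 0 and 0.11 m and x of stain_4 in the frame of crate between -0.078 and 0.078 m and y of stain_4 in the frame of crate between -0.113 and 0.113 m and z of stain_4 in the frame of crate between 0 and 0.11 m), for 0.2 s.
2. the lid is seated on the crate (x of crate_lid in the frame of crate between -0.01 and 0.01 m and y of crate_lid in the frame of crate between -0.01 and 0.01 m and z of crate_lid in the frame of crate between 0.1 and 0.112 m and angle between crate_lid's own z axis and vertical below 0.04 rad), for 0.2 s.
At the end, for the whole second after the job is handed in: All red-capped vials and stain bottles present are in the crate; its lid is seated level on the rim, within 10 mm of centre; the organiser stands upright, at rest, within 30 mm of its mat's centre, the other vials in it (all of step 1 and all of step 2 and horizontal distance between organiser and tray_mat below 0.03 m and height (world z) of organiser below 0.008 m and angle between organiser's own z axis and vertical below 0.04 rad and linear speed of each of organiser, crate_lid below 0.02 m/s and x of blue_1_mid in the frame of organiser between -0.085 and 0.085 m and y of blue_1_mid in the frame of organiser between -0.085 and 0.085 m and x of blue_2_mid in the frame of organiser between -0.085 and 0.085 m and y of blue_2_mid in the frame of organiser between -0.085 and 0.085 m and x of yellow_1_mid in the frame of organiser between -0.085 and 0.085 m and y of yellow_1_mid in the frame of organiser between -0.085 and 0.085 m and x of yellow_2_mid in the frame of organiser between -0.085 and 0.085 m and y of yellow_2_mid in the frame of organiser between -0.085 and 0.085 m and x of purple_1_mid in the frame of organiser between -0.085 and 0.085 m and y of purple_1_mid in the frame of organiser between -0.085 and 0.085 m and x of purple_2_mid in the frame of organiser between -0.085 and 0.085 m and y of purple_2_mid in the frame of organiser between -0.085 and 0.085 m and z of each of blue_1_mid, blue_2_mid, yellow_1_mid, yellow_2_mid, purple_1_mid, purple_2_mid in the frame of organiser below 0.046 m); the robot touches nothing.
It fails at once if the fingers touch a red-capped vial (contact force between the fingers and red_1 above 0.3 N or contact force between the fingers and red_2 above 0.3 N or contact force between the fingers and red_3 above 0.3 N).
It fails at once if a blue, yellow or purple vial leaves its compartment (its middle rises above the dividers) (z of any of blue_1_mid, blue_2_mid, yellow_1_mid, yellow_2_mid, purple_1_mid, purple_2_mid in the frame of organiser above 0.046 m).
It fails at once if the buffer bottle is moved more than 60 mm or knocked over (distance of buffer_bottle from where it was at the start of the episode above 0.06 m or angle between buffer_bottle's own z axis and vertical above 0.6 rad).
Of stain_1, stain_2, stain_3, stain_4 only 2 to 4 are there at a start; the rules pass over those that are not, and their reading is None.
Of red_1, red_2, red_3 only 2 to 3 are there at a start; the rules pass over those that are not, and their reading is None.
At some moment in a run one of stain_1, stain_2, stain_3, stain_4, crate_lid may be knocked a few centimetres aside while the robot is not near it.
It also fails if it takes over 210 s, if anything falls off the work surface, if the arm or the gripper's body presses on something with over 40 N, if the wrist force passes 120 N, or if a joint passes its speed limit or range.

### The arm

A 6-joint arm with a two-finger parallel gripper is mounted at the origin on a cart in front of the work surface, level with it; the furniture and walls round the work are solid. World frame = base frame: x ahead of the robot, y to its left, z up, the work surface at z = 0. Lengths are in m, angles in degrees, forces in N, time in s.
With the tool pointing down it reaches from about 0.4 to 0.825 m from the base axis. Payload 7 kg.
Tool frame: the origin (TCP) lies at the centre of the arm's flange, where the gripper is bolted on; the fingertips stand 178 mm ahead of it and the grasp point (between the pads) lies 159 mm ahead of it (tip_reach is the distance from the TCP to the fingertips, in m); z points along the fingers, y is the line along which they close (so a half turn about z gives the same grasp; the last joint's range is limited). The gripper opens to 88 mm and grips with 3 to 60 N. Pads are 19 mm wide; open, the fingers measure 130 mm over their backs; the gripper's body (78 mm by 193 mm) begins 47 mm behind the grasp point.
Start: joints at [87.324, 20.546, 0.682, 0, -70.136, -16.507], TCP at [0.222, 0.637, 0.405] pointing down, gripper open.
Joint ranges: [-176.03, 176.03], [-82.01, 121.73], [-58.28, 71.71], [-173.87, 95.51], [-174.79, -0.11], [-173.66, 173.66]. Speed limits (degrees/s): [136.94, 136.94, 172.46, 180, 180, 180].

### API

Orientations are given as [roll, pitch, yaw] about the fixed x, y, z axes, in that order (R = Rz(yaw) Ry(pitch) Rx(roll)).
In Python, from plant import * gives the robot as it stands.
- The arm moves only by the shell command python3 -m handwheel 'ROWS'. ROWS is JSON, a list of rows, each a list of 7 numbers: the opening, from -1 (shut) to 1 (fully open), then the shift along the tool's x, y, z as a fraction of full scale, then the turn, a rotation vector about the tool's x, y, z as a fraction of full scale. A call has 1 to 5 rows; each row shifts and turns the commanded pose from where the row before left it, along the tool's axes as they then stand; what a row does not reach is not made up. Full scale, the value 1, is 0.025 m for a shift and 6 degrees for a turn. A row lasts 1/8 s, in which the tool goes at most 62.5 mm and 10.7 degrees, less where a joint would pass 70% of its speed; a pose out of reach is approached as far as the arm can. A call with a number of a shift or a turn outside -1 to 1 is refused whole. A call with a gripper value outside its range is refused whole. The fingers move at their own pace and stop on an object; the grip force is fixed at half the most. Time passes only in rows, so rows that do not move let the fingers close. It gives the time, the measured TCP pose, the force, the opening and the grip force at its end, in the units of the state.
- get_obs(): the state, without advancing time (a new reading comes with each control period).
- snapshot(name): name is "scene" or "top" or "wrist"; returns a dict with "color" (420x560x3 uint8, red, green, blue), "fx", "fy", "cx", "cy" (pixels), "k1" (the pictures are not rectified: a ray, as slopes to the right and down, at radius r is drawn at 1 + k1 r^2 times it, then the intrinsics apply), "R" (3x3) and "t" (3): a world point X has camera coordinates R X + t; the wrist camera has in their place "tool_from_camera" (4x4, takes a point from camera to tool coordinates, whose origin is the TCP and whose axes are the flange's). Camera axes: x right, y down, z forward; pixel columns grow to the right and rows downward; lengths in m; the calibration is good to about 2 mm. A picture is of the moment at which its call begins: read the wrist's pose just before it. There is no depth.
- close_job(): hands the job in; it is judged then, once.
The state is a dict: "clock": time; "joint_pos": joint angles; "qvel": joint speeds; "tau": joint torques, N m; "tool_pos": TCP position; "orientation": TCP orientation; "force": force on the tool from outside, world axes, zero at the start; "moment": the same for the moment, N m; "opening": finger opening in m; "gripper_force": force on a finger pad.
Only numpy, scipy, OpenCV 4.12 (cv2) and the standard library are available. Lean on these libraries where they do the work, as an engineer would, in place of code of your own. Each camera call takes 0.05 s, during which the arm holds its last target. There are 200 camera calls.

## Working session

There is one attempt and no reset: what is moved stays moved. The work goes in short steps, Python scripts to look and compute and a shell command to move; the robot and the scene stay as the last step left them, time stands still between calls to the robot, and variables do not carry over. Pictures are saved under pics/ and viewed, at most 14 in all, crops included, and the job is handed in when it is done.

```bash
mkdir -p pics; ls; cat > h.py <<'E'
from plant import *
import numpy as np, cv2
from scipy.spatial.transform import Rotation as Ro
def snap(n):
    o=get_obs(); s=snapshot(n)
    if n=="wrist":
        T=np.eye(4);T[:3,:3]=Ro.from_euler('xyz',o['orientation'],degrees=True).as_matrix();T[:3,3]=o['tool_pos']
        W=T@np.array(s['tool_from_camera']); s['R']=W[:3,:3].T; s['t']=-W[:3,:3].T@W[:3,3]
    s['R']=np.array(s['R']);s['t']=np.array(s['t']);return s
def save(s,f): cv2.imwrite('pics/'+f,cv2.cvtColor(s['color'],cv2.COLOR_RGB2BGR))
def ray(s,u,v,z):
    K=np.array([[s['fx'],0,s['cx']],[0,s['fy'],s['cy']],[0,0,1.]])
    p=cv2.undistortPoints(np.array([[[u,v]]],float),K,np.array([s['k1'],0,0,0.]))[0,0]
    d=s['R'].T@np.array([p[0],p[1],1]);c=-s['R'].T@s['t'];return c+d*(z-c[2])/d[2]
def proj(s,X):
    K=np.array([[s['fx'],0,s['cx']],[0,s['fy'],s['cy']],[0,0,1.]])
    return cv2.projectPoints(np.array([X],float),cv2.Rodrigues(s['R'])[0],s['t'],K,np.array([s['k1'],0,0,0.]))[0][0,0]
E
python3 - <<'E'
from h import *
for n in("scene","top","wrist"):
    s=snap(n);save(s,n+'0.png');print(n,s['fx'],s['k1'],(-s['R'].T@s['t']).round(3))
o=get_obs();print(o)
E
```

```text
pics
scene 465.93905138434127 -0.05664345815371029 [0.11  0.671 1.119]
top 455.87095551327155 -0.08692901477465419 [ 0.347 -0.01   1.385]
wrist 316.99324606956685 -0.010624328639788018 [0.299 0.611 0.384]
{'clock': 0.15, 'joint_pos': array([ 8.73259667e+01,  2.05819975e+01,  6.47679093e-01, -1.32632081e-02,
       -7.01351239e+01, -1.65066989e+01]), 'qvel': array([-0.0085527 , -0.13446549,  0.05424092,  0.00023458,  0.12150897,
        0.06907005]), 'tau': array([-2.00790848e-03, -5.83273602e+01,  2.93292636e+01,  7.00111181e+00,
        8.78106250e-03, -1.13130031e-04]), 'tool_pos': array([0.22173527, 0.63740578, 0.40395628]), 'orientation': array([ 1.79929877e+02, -7.77594423e-03, -1.91852418e+01]), 'force': array([ 0.50139708,  0.52321036, -0.28701895]), 'moment': array([0.03873166, 0.04885912, 0.02009527]), 'gripper_force': 0.0, 'opening': 0.08752261552611687}
```

View pics/top0.png

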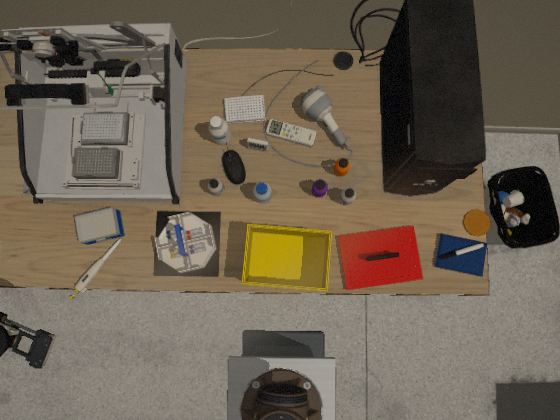

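View pics/scene0.png

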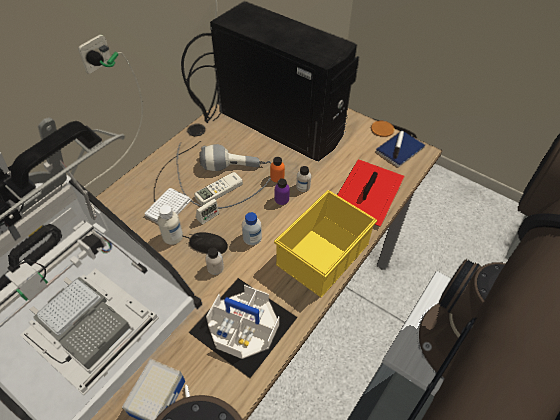

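```bash
python3 - <<'E'
from h import *
t=cv2.imread('pics/top0.png');s=cv2.imread('pics/scene0.png')
a=cv2.resize(t[100:275,150:370],None,fx=2.4,fy=2.4,interpolation=2)
b=cv2.resize(s[140:375,140:340],None,fx=1.8,fy=1.8,interpolation=2)
a=a[:423];b=b[:a.shape[0]]
c=np.zeros((max(a.shape[0],b.shape[0]),800,3),np.uint8)
b=b[:,:800-a.shape[1]] if a.shape[1]+b.shape[1]>800 else b
c[:a.shape[0],:a.shape[1]]=a;c[:b.shape[0],a.shape[1]:a.shape[1]+b.shape[1]]=b
cv2.imwrite('pics/c1.png',c)
cv2.imwrite('pics/c2.png',cv2.resize(t[205:280,150:225],None,fx=6,fy=6,interpolation=2))
E
```

```text
(no output)
```

View pics/c1.png

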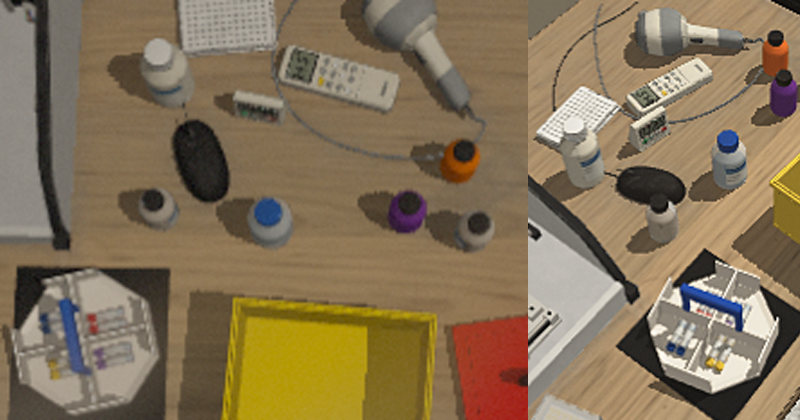

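View pics/c2.png

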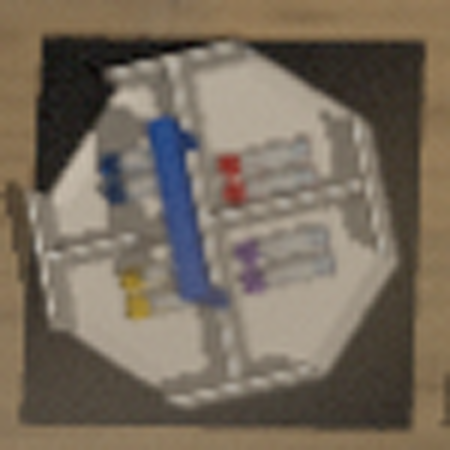

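```bash
cat >> h.py <<'E'
def rect(s,m,z,roi=None,name=''):
    m=m.astype(np.uint8)
    if roi: q=np.zeros_like(m);x0,y0,x1,y1=roi;q[y0:y1,x0:x1]=1;m=m*q
    n,l,st,ce=cv2.connectedComponentsWithStats(m)
    i=1+np.argmax(st[1:,4]);v,u=np.where(l==i)
    P=np.array([ray(s,a,b,z)[:2] for a,b in zip(u,v)],np.float32)
    r=cv2.minAreaRect(P);print(name,'px',(u.mean().round(1),v.mean().round(1)),'n',len(u),'c',np.round(r[0],4),'size',np.round(r[1],4),'ang',round(r[2],1),'mean',P.mean(0).round(4));return r
E
cat > m.py <<'E'
from h import *
s=snap('top');h=cv2.cvtColor(s['color'],cv2.COLOR_RGB2HSV);H,S,V=[h[...,i].astype(int) for i in range(3)]
print('axis',s['R'][2].round(3))
rect(s,(H>20)&(H<35)&(S>150)&(V>60),.12,(230,210,345,300),'crate')
rect(s,((H<6)|(H>174))&(S>150)&(V>60),.016,(330,215,440,300),'lid')
rect(s,(V<50),.049,(345,240,410,275),'lidgrip')
rect(s,(H>105)&(H<125)&(S>130)&(V>60),.108,(165,215,200,262),'orgbar')
rect(s,(V<75),.003,(145,205,228,282),'mat')
for n,roi in dict(A=(200,172,230,200),B=(335,182,362,210)).items():
    rect(s,(V<75)&(S<120),.085,roi,n)
rect(s,(H>100)&(H<125)&(S>130)&(V>60),.103,(248,175,278,205),'buffer')
E
python3 m.py
```

```text
axis [ 0.16   0.016 -0.987]
crate px (np.float64(286.7), np.float64(257.1)) n 5289 c [ 0.4405 -0.0113] size [0.2401 0.1708] ang 86.0 mean [ 0.4398 -0.0115]
lid px (np.float64(381.1), np.float64(257.8)) n 3898 c [ 0.4505 -0.2921] size [0.1636 0.2341] ang 8.8 mean [ 0.4486 -0.2958]
lidgrip px (np.float64(386.6), np.float64(255.7)) n 87 c [ 0.4522 -0.3016] size [0.0112 0.0761] ang 8.6 mean [ 0.4523 -0.305 ]
orgbar px (np.float64(178.2), np.float64(232.7)) n 78 c [0.501  0.2948] size [0.0553 0.0163] ang 14.1 mean [0.5049 0.2976]
mat px (np.float64(211.3), np.float64(221.5)) n 354 c [0.5502 0.2158] size [0.1387 0.0696] ang 38.3 mean [0.5541 0.2219]
A px (np.float64(213.1), np.float64(182.9)) n 66 c [0.6562 0.2075] size [0.0241 0.024 ] ang 0.6 mean [0.6566 0.2072]
B px (np.float64(349.0), np.float64(192.7)) n 62 c [ 0.631  -0.1909] size [0.0234 0.024 ] ang 89.5 mean [ 0.6319 -0.1908]
buffer px (np.float64(261.1), np.float64(188.0)) n 93 c [0.6386 0.0649] size [0.0295 0.0289] ang 0.7 mean [0.6386 0.0645]
```

```bash
python3 -m handwheel '[[1,0,0,0,0,0,1],[1,0,0,0,0,0,1],[1,0,0,0,0,0,1],[1,0,0,0,0,0,1],[1,0,0,0,0,0,1]]' >/dev/null
python3 -m handwheel '[[1,0,0,0,0,0,1],[1,0,0,0,0,0,1],[1,0,0,0,0,0,1],[1,0,0,0,0,0,1],[1,0,0,0,0,0,1]]' >/dev/null
python3 -m handwheel '[[1,0,0,0,0,0,1],[1,0,0,0,0,0,0.8],[1,0,0,0,0,0,0]]'
python3 -m handwheel '[[1,1,-1,0,0,0,0],[1,1,-1,0,0,0,0],[1,1,-1,0,0,0,0],[1,1,-1,0,0,0,0],[1,1,-1,0,0,0,0]]' 
python3 -m handwheel '[[1,1,-1,0,0,0,0],[1,1,-1,0,0,0,0],[1,1,-1,0,0,0,0],[1,1,0,0,0,0,0],[1,1,0,0,0,0,0]]' 
python3 -m handwheel '[[1,1,0,0,0,0,0],[1,1,0,0,0,0,0],[1,0,0,0,0,0,0],[1,0,0,0,0,0,0]]' 
python3 - <<'E'
from h import *
s=snap('wrist');save(s,'w1.png');print(get_obs()['tool_pos'],get_obs()['orientation'],get_obs()['joint_pos'].round(0),s['R'][2].round(2),proj(s,[.5,.295,.097]),proj(s,[.656,.2075,.085]))
E
```

```text
clock: 1.82
tool_pos: [0.2218, 0.6375, 0.4045]
orientation: [180.0, -0.0, -89.9]
force: [-0.1, 0.4, 0.6]
opening: 0.0875
gripper_force: 0.0
clock: 2.45
tool_pos: [0.3475, 0.5117, 0.4047]
orientation: [-180.0, 0.0, -89.8]
force: [-0.1, 0.3, -0.3]
opening: 0.0874
gripper_force: 0.0
clock: 3.08
tool_pos: [0.422, 0.3864, 0.4044]
orientation: [180.0, -0.0, -89.9]
force: [0.0, -0.2, 0.6]
opening: 0.0877
gripper_force: 0.0
clock: 3.58
tool_pos: [0.4219, 0.3374, 0.405]
orientation: [-180.0, 0.0, -90.0]
force: [-0.8, 1.4, -0.1]
opening: 0.0877
gripper_force: 0.0
[0.42193143 0.33771592 0.40485034] [-1.79980442e+02  2.45243580e-02 -8.99660832e+01] [ 59.   8. -16.   0. -66. -59.] [-0.    0.3  -0.95] [186.51034757 155.34179161] [ 2.29148522 52.18604243]
```

View pics/w1.png

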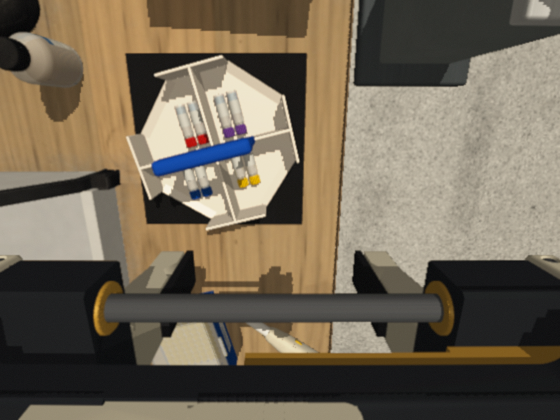

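```bash
python3 - <<'E'
from h import *
s=snap('wrist');h=cv2.cvtColor(s['color'],cv2.COLOR_RGB2HSV);H,S,V=[h[...,i].astype(int) for i in range(3)]
rect(s,(H>105)&(H<128)&(S>150)&(V>60),.108,(150,130,260,178),'bar')
for p in [(128,54),(306,52),(303,223)]: print(ray(s,*p,.003)[:2].round(4))
print('top of bar check tray centre: wall corners')
for p in [(155,74),(222,57),(284,97),(298,160),(267,217),(207,229),(147,198),(129,138)]: print(p,ray(s,*p,.045)[:2].round(4))
E
python3 m.py | grep -E "^(A|B)"
```

```text
bar px (np.float64(202.7), np.float64(156.0)) n 1545 c [0.4831 0.2944] size [0.0924 0.0133] ang 14.1 mean [0.4831 0.2943]
[0.581  0.1971]
[0.3857 0.1953]
[0.3834 0.394 ]
top of bar check tray centre: wall corners
(155, 74) [0.539  0.2218]
(222, 57) [0.4717 0.2065]
(284, 97) [0.4106 0.2435]
(298, 160) [0.395  0.3072]
(267, 217) [0.4286 0.3717]
(207, 229) [0.4975 0.3862]
(147, 198) [0.562  0.3494]
(129, 138) [0.5732 0.284 ]
A px (np.float64(213.1), np.float64(183.0)) n 65 c [0.6562 0.2075] size [0.0245 0.0236] ang 2.2 mean [0.6564 0.2071]
B px (np.float64(348.9), np.float64(192.7)) n 63 c [ 0.631  -0.1909] size [0.0234 0.024 ] ang 89.5 mean [ 0.6319 -0.1906]
```

```bash
python3 -m handwheel '[[1,1,0,0,0,0,0],[1,1,0,0,0,0,0],[1,1,-1,0,0,0,0],[1,1,-1,0,0,0,0],[1,1,-1,0,0,0,0]]' >/dev/null
python3 -m handwheel '[[1,0.2,-1,0,0,0,0],[1,0,-1,0,0,0,0],[1,0,-1,0,0,0,0],[1,0,-1,0,0,0,0],[1,0,-1,0,0,0,0]]' >/dev/null
python3 -m handwheel '[[1,0,-1,0,0,0,0],[1,0,-0.37,0,0,0,0],[1,0,0,0,0,0,0],[1,0,0,0,0,0,0]]' 
python3 - <<'E'
from h import *
s=snap('wrist');save(s,'w2.png');print(get_obs()['tool_pos'],get_obs()['joint_pos'].round(0),proj(s,[.656,.2075,.085]))
E
```

```text
clock: 5.48
tool_pos: [0.6555, 0.2073, 0.4049]
orientation: [180.0, 0.0, -90.0]
force: [0.9, -0.4, 0.4]
opening: 0.0878
gripper_force: 0.0
[0.65544016 0.20745022 0.40508285] [ 34.  22.   2.  -0. -71. -34.] [272.13791389 197.52301764]
```

View pics/w2.png

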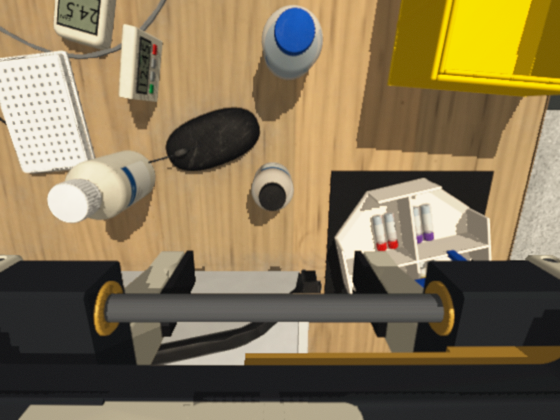

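```bash
python3 -m handwheel '[[1,0,0,1,0,0,0],[1,0,0,1,0,0,0],[1,0,0,1,0,0,0],[1,0,0,1,0,0,0],[1,0,0,1,0,0,0]]' >/dev/null
python3 -m handwheel '[[1,0,0,1,0,0,0],[1,0,0,1,0,0,0],[1,0,0,0.2,0,0,0],[1,0,0,0,0,0,0]]'
python3 -m handwheel '[[-1,0,0,0,0,0,0],[-1,0,0,0,0,0,0],[-1,0,0,0,0,0,0],[-1,0,0,0,0,0,0],[-1,0,0,0,0,0,0]]'
python3 -m handwheel '[[-1,0,0,0,0,0,0],[-1,0,0,0,0,0,0],[-1,0,0,0,0,0,0]]'
```

```text
clock: 6.65
tool_pos: [0.6561, 0.2078, 0.2253]
orientation: [-180.0, -0.0, -90.0]
force: [-0.5, -0.4, 0.7]
opening: 0.0876
gripper_force: 0.0
clock: 7.28
tool_pos: [0.6562, 0.2076, 0.2247]
orientation: [-180.0, -0.0, -90.0]
force: [-0.2, 0.8, 0.4]
opening: 0.0453
gripper_force: 30.0
clock: 7.65
tool_pos: [0.6562, 0.2076, 0.2247]
orientation: [-180.0, -0.0, -90.0]
force: [0.5, -0.3, 1.3]
opening: 0.0458
gripper_force: 30.0
```

```bash
python3 -m handwheel '[[-1,0,0,-0.5,0,0,0],[-1,0,0,-1,0,0,0],[-1,0,0,-1,0,0,0],[-1,0,0,-1,0,0,0],[-1,0,0,-1,0,0,0]]' >/dev/null
python3 -m handwheel '[[-1,0,0,-1,0,0,0],[-1,0,0,-1,0,0,0],[-1,0.5,0.5,-0.5,0,0,0],[-1,1,1,0,0,0,0],[-1,1,1,0,0,0,0]]' 
python3 -m handwheel '[[-1,1,1,0,0,0,0],[-1,1,1,0,0,0,0],[-1,1,1,0,0,0,0],[-1,1,1,0,0,0,0],[-1,1,1,0,0,0,0]]' 
python3 -m handwheel '[[-1,1,1,0,0,0,0],[-1,1,0.34,0,0,0,0],[-1,1,0,0,0,0,0],[-1,1,0,0,0,0,0],[-1,0.44,0,0,0,0,0]]' 
python3 -m handwheel '[[-1,0,0,0,0,0,0],[-1,0,0,0,0,0,0]]'
```

```text
clock: 8.9
tool_pos: [0.5921, 0.1438, 0.3995]
orientation: [180.0, -0.0, -90.0]
force: [0.0, -0.3, -1.1]
opening: 0.0455
gripper_force: 30.0
clock: 9.52
tool_pos: [0.4667, 0.0186, 0.3996]
orientation: [180.0, 0.0, -90.0]
force: [0.2, 0.6, -0.4]
opening: 0.0454
gripper_force: 30.0
clock: 10.15
tool_pos: [0.434, -0.0922, 0.3996]
orientation: [180.0, 0.0, -90.1]
force: [0.5, -0.3, -1.4]
opening: 0.0456
gripper_force: 30.0
clock: 10.4
tool_pos: [0.435, -0.0907, 0.3996]
orientation: [-180.0, 0.0, -90.0]
force: [-0.0, -0.1, -1.1]
opening: 0.0456
gripper_force: 30.0
```

```bash
python3 -m handwheel '[[-1,0,0,1,0,0,0],[-1,0,0,1,0,0,0],[-1,0,0,1,0,0,0],[-1,0,0,1,0,0,0],[-1,0,0,1,0,0,0]]' >/dev/null
python3 -m handwheel '[[-1,0,0,1,0,0,0],[-1,0,0,0,0,0,0],[-1,0,0,0,0,0,0]]'
```

```text
clock: 11.4
tool_pos: [0.4358, -0.0905, 0.2504]
orientation: [-180.0, -0.0, -89.9]
force: [0.5, 0.3, -0.7]
opening: 0.0454
gripper_force: 30.0
```

```bash
python3 -m handwheel '[[-1,0,0,0.2,0,0,0],[0.4,0,0,0,0,0,0],[0.4,0,0,0,0,0,0],[0.4,0,0,-0.3,0,0,0],[0.4,0,0,-1,0,0,0]]'
python3 -m handwheel '[[0.4,0,0,-1,0,0,0],[0.4,0,0,-1,0,0,0],[1,0,0,-1,0,0,0],[1,0,0,-1,0,0,0],[1,0,0,-1,0,0,0]]'
cat > m2.py <<'E'
from h import *
s=snap('top');h=cv2.cvtColor(s['color'],cv2.COLOR_RGB2HSV);H,S,V=[h[...,i].astype(int) for i in range(3)]
for n,roi in dict(B=(335,182,362,210),orange=(332,154,354,178),purp=(310,175,331,198)).items():
    rect(s,(V<75)&(S<120),.085,roi,n)
E
python3 m2.py
```

```text
clock: 12.02
tool_pos: [0.4349, -0.0911, 0.2771]
orientation: [179.9, -0.0, -90.0]
force: [0.3, -0.5, -0.5]
opening: 0.0614
gripper_force: 0.0
clock: 12.65
tool_pos: [0.435, -0.091, 0.4038]
orientation: [-179.9, 0.0, -90.0]
force: [0.6, -0.3, 0.8]
opening: 0.0846
gripper_force: 0.0
B px (np.float64(348.9), np.float64(192.6)) n 62 c [ 0.6325 -0.1909] size [0.0209 0.0237] ang 0.8 mean [ 0.6322 -0.1906]
orange px (np.float64(342.9), np.float64(162.4)) n 53 c [ 0.7227 -0.1729] size [0.0214 0.021 ] ang 0.8 mean [ 0.723  -0.1741]
purp px (np.float64(320.1), np.float64(184.3)) n 73 c [ 0.6561 -0.1071] size [0.0272 0.0253] ang 44.7 mean [ 0.6559 -0.1065]
```

```bash
python3 -m handwheel '[[1,1,-1,0,0,0,0],[1,1,-1,0,0,0,0],[1,1,-1,0,0,0,0],[1,1,-1,0,0,0,0],[1,0,-1,0,0,0,0]]' >/dev/null
python3 -m handwheel '[[1,0,-1,0,0,0,0],[1,0,-1,0,0,0,0],[1,0,-0.88,0,0,0,0],[1,0,0,0,0,0,1],[1,0,0,0,0,0,1]]' >/dev/null
python3 -m handwheel '[[1,0,0,0,0,0,1],[1,0,0,0,0,0,1],[1,0,0,0,0,0,1],[1,0,0,0,0,0,1],[1,0,0,0,0,0,1]]' >/dev/null
python3 -m handwheel '[[1,0,0,0,0,0,0.5],[1,0,0,0,0,0,0],[1,0,0,0,0,0,0]]'
python3 - <<'E'
from h import *
s=snap('wrist');save(s,'w3.png');p=proj(s,[.632,-.191,.085]);print(get_obs()['tool_pos'],get_obs()['joint_pos'].round(0),p)
h=cv2.cvtColor(s['color'],cv2.COLOR_RGB2HSV)
u,v=p.astype(int);rect(s,(h[...,2]<75)&(h[...,1]<120),.085,(u-30,v-30,u+30,v+30),'B')
E
```

```text
clock: 14.95
tool_pos: [0.6322, -0.1909, 0.4024]
orientation: [-180.0, 0.0, -134.9]
force: [-0.4, 0.2, 0.3]
opening: 0.0879
gripper_force: 0.0
[ 0.63224876 -0.19089483  0.4023217 ] [  0.  19.  -2.   0. -69. -45.] [272.44452296 198.57178895]
B px (np.float64(272.2), np.float64(196.1)) n 587 c [ 0.6303 -0.193 ] size [0.0267 0.0259] ang 89.6 mean [ 0.6304 -0.1929]
```

View pics/w3.png

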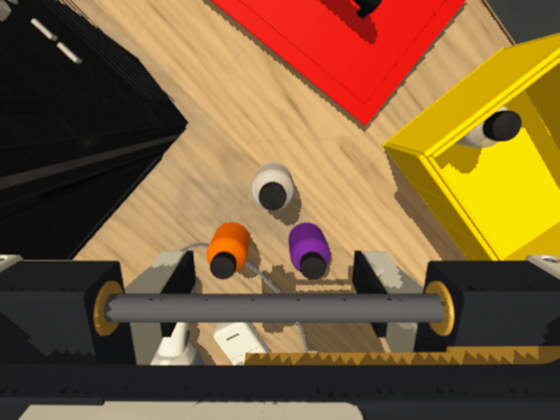

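```bash
python3 -m handwheel '[[1,0,0,1,0,0,0],[1,0,0,1,0,0,0],[1,0,0,1,0,0,0],[1,0,0,1,0,0,0],[1,0,0,1,0,0,0]]' >/dev/null
python3 -m handwheel '[[1,0,0,1,0,0,0],[1,0,0,1,0,0,0],[1,0,0,0.1,0,0,0],[1,0,0,0,0,0,0]]'
python3 -m handwheel '[[-1,0,0,0,0,0,0],[-1,0,0,0,0,0,0],[-1,0,0,0,0,0,0],[-1,0,0,0,0,0,0],[-1,0,0,0,0,0,0]]' >/dev/null
python3 -m handwheel '[[-1,0,0,0,0,0,0],[-1,0,0,-0.5,0,0,0],[-1,0,0,-1,0,0,0],[-1,0,0,-1,0,0,0],[-1,0,0,-1,0,0,0]]'
python3 -m handwheel '[[-1,0,0,-1,0,0,0],[-1,0,0,-1,0,0,0],[-1,0,0,-1,0,0,0],[-1,0,0,-0.5,0,0,0],[-1,0,0,0,0,0,-1]]' >/dev/null
python3 -m handwheel '[[-1,0,0,0,0,0,-1],[-1,0,0,0,0,0,-1],[-1,0,0,0,0,0,-1],[-1,0,0,0,0,0,-1],[-1,0,0,0,0,0,-1]]' >/dev/null
python3 -m handwheel '[[-1,0,0,0,0,0,-1],[-1,0,0,0,0,0,-0.5],[-1,0,0,0,0,0,0]]'
```

```text
clock: 16.12
tool_pos: [0.6327, -0.1909, 0.2253]
orientation: [-180.0, 0.0, -134.9]
force: [1.1, -0.2, -0.5]
opening: 0.0881
gripper_force: 0.0
clock: 17.38
tool_pos: [0.6322, -0.1909, 0.3137]
orientation: [-180.0, 0.0, -135.0]
force: [-0.4, 0.4, -0.9]
opening: 0.0456
gripper_force: 30.0
clock: 19.0
tool_pos: [0.6322, -0.1908, 0.3993]
orientation: [180.0, 0.0, -90.0]
force: [-0.1, 0.2, -0.6]
opening: 0.0456
gripper_force: 30.0
```

```bash
python3 -m handwheel '[[-1,-1,1,0,0,0,0],[-1,-1,1,0,0,0,0],[-1,-1,1,0,0,0,0],[-1,-1,1,0,0,0,0],[-1,-1,1,0,0,0,0]]' >/dev/null
python3 -m handwheel '[[-1,-1,1,0,0,0,0],[-1,-0.19,1,0,0,0,0],[-1,0,0.73,0,0,0,0],[-1,0,0,0,0,0,0],[-1,0,0,0,0,0,0]]'
python3 - <<'E'
from h import *
s=snap('top');h=cv2.cvtColor(s['color'],cv2.COLOR_RGB2HSV);save(s,'t4.png')
p=proj(s,[.435,-.091,.089]);print(p);u,v=p.astype(int);rect(s,(h[...,2]<75)&(h[...,1]<120),.089,(u-14,v-14,u+14,v+14),'A')
E
```

```text
clock: 20.25
tool_pos: [0.4394, -0.0363, 0.3999]
orientation: [-180.0, 0.0, -90.0]
force: [0.5, 0.7, -1.4]
opening: 0.0455
gripper_force: 30.0
[314.63439146 259.8431583 ]
A px (np.float64(304.3), np.float64(250.3)) n 115 c [ 0.4584 -0.0664] size [0.0372 0.0342] ang 0.5 mean [ 0.4618 -0.0615]
```

```bash
python3 - <<'E'
from h import *
s=snapshot('wrist');save(s,'w4.png')
T=np.eye(4);T[:3,:3]=Ro.from_euler('xyz',[180,0,-134.9],degrees=True).as_matrix();T[:3,3]=[.63225,-.1909,.4023]
W=T@np.array(s['tool_from_camera']); s['R']=W[:3,:3].T; s['t']=-W[:3,:3].T@W[:3,3]
print(ray(s,502,126,.089))
E
```

```text
[ 0.43741242 -0.09338694  0.089     ]
```

View pics/w4.png

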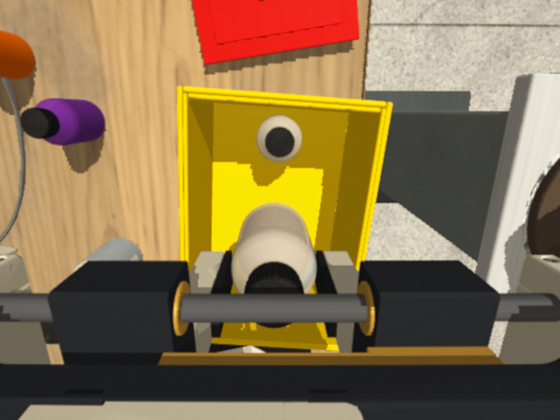

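```bash
python3 -m handwheel '[[-1,0,0,1,0,0,0],[-1,0,0,1,0,0,0],[-1,0,0,1,0,0,0],[-1,0,0,1,0,0,0],[-1,0,0,1,0,0,0]]' >/dev/null
python3 -m handwheel '[[-1,0,0,1,0,0,0],[-1,0,0,0.2,0,0,0],[-1,0,0,0,0,0,0]]'
python3 -m handwheel '[[0.4,0,0,0,0,0,0],[0.4,0,0,0,0,0,0],[0.4,0,0,-0.3,0,0,0],[0.4,0,0,-1,0,0,0],[0.4,0,0,-1,0,0,0]]' >/dev/null
python3 -m handwheel '[[0.4,0,0,-1,0,0,0],[1,0,0,-1,0,0,0],[1,0,0,-1,0,0,0],[1,0,0,-1,0,0,0],[1,0,0,0,0,0,0]]'
```

```text
clock: 21.35
tool_pos: [0.4395, -0.0362, 0.2447]
orientation: [180.0, -0.0, -90.0]
force: [-0.6, -0.7, -0.6]
opening: 0.0451
gripper_force: 30.0
clock: 22.6
tool_pos: [0.4393, -0.0362, 0.4049]
orientation: [-179.7, 0.1, -90.0]
force: [-0.7, 0.5, -0.4]
opening: 0.0868
gripper_force: 0.0
```

```bash
python3 -m handwheel '[[1,-1,-1,0,0,0,0],[1,-1,-0.75,0,0,0,0],[1,-1,0,0,0,0,0],[1,-1,0,0,0,0,0],[1,-1,0,0,0,0,0]]' >/dev/null
python3 -m handwheel '[[1,-1,0,0,0,0,0],[1,-1,0,0,0,0,0],[1,-1,0,0,0,0,0],[1,-1,0,0,0,0,0],[1,-1,0,0,0,0,0]]' >/dev/null
python3 -m handwheel '[[1,-1,0,0,0,0,0],[1,-1,0,0,0,0,0],[1,-1,0,0,0,0,0],[1,-0.2,0,0,0,0,-1],[1,0,0,0,0,0,-1]]' >/dev/null
python3 -m handwheel '[[1,0,0,0,0,0,-1],[1,0,0,0,0,0,-1],[1,0,0,0,0,0,-1],[1,0,0,0,0,0,-1],[1,0,0,0,0,0,-1]]' >/dev/null
python3 -m handwheel '[[1,0,0,0,0,0,-1],[1,0,0,0,0,0,-1],[1,0,0,0,0,0,-1],[1,0,0,0,0,0,-1],[1,0,0,0,0,0,-1]]' >/dev/null
python3 -m handwheel '[[1,0,0,0,0,0,-1],[1,0,0,0,0,0,-1],[1,0,0,0,0,0,-1],[1,0,0,0,0,0,-1],[1,0,0,0,0,0,-1]]' >/dev/null
python3 -m handwheel '[[1,0,0,0,0,0,-0.35],[1,0,0,0,0,0,0],[1,0,0,0,0,0,0]]'
python3 - <<'E'
from h import *
s=snap('wrist');save(s,'w5.png');print(get_obs()['tool_pos'],get_obs()['joint_pos'].round(0))
h=cv2.cvtColor(s['color'],cv2.COLOR_RGB2HSV);H,S,V=[h[...,i].astype(int) for i in range(3)]
rect(s,(H>105)&(H<128)&(S>150)&(V>60),.111,None,'bar');print(proj(s,[.483,.2944,.111]))
s=snap('top');save(s,'t5.png')
E
```

```text
clock: 26.72
tool_pos: [0.4827, 0.294, 0.4021]
orientation: [180.0, 0.0, 14.0]
force: [-0.7, 0.3, 0.5]
opening: 0.0881
gripper_force: 0.0
[0.48265636 0.29394185 0.40216217] [ 51.  10. -14.  -0. -66.  53.]
bar px (np.float64(96.9), np.float64(79.8)) n 1421 c [0.5497 0.4568] size [0.0618 0.0143] ang 14.0 mean [0.5501 0.457 ]
[274.1456256  205.72942917]
```

View pics/w5.png

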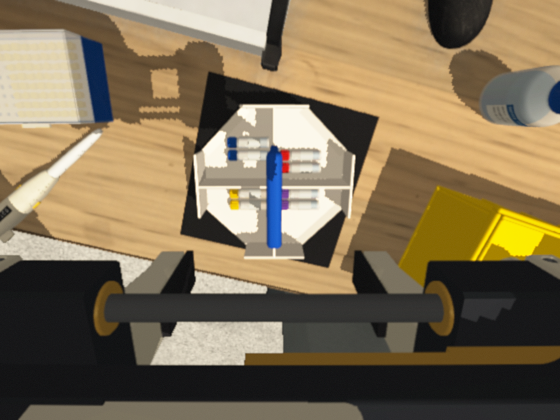

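```bash
python3 -m handwheel '[[1,0,0,1,0,0,0],[1,0,0,1,0,0,0],[1,0,0,1,0,0,0],[1,0,0,1,0,0,0],[1,0,0,1,0,0,0]]' >/dev/null
python3 -m handwheel '[[1,0,0,0.7,0,0,0],[1,0,0,0,0,0,0],[-1,0,0,0,0,0,0],[-1,0,0,0,0,0,0],[-1,0,0,0,0,0,0]]'
python3 -m handwheel '[[-1,0,0,0,0,0,0],[-1,0,0,0,0,0,0],[-1,0,0,0,0,0,0],[-1,0,0,0,0,0,0],[-1,0,0,0,0,0,0]]'
```

```text
clock: 28.08
tool_pos: [0.4828, 0.2939, 0.2604]
orientation: [-180.0, -0.1, 14.1]
force: [0.6, -0.5, 0.5]
opening: 0.0633
gripper_force: 0.0
clock: 28.7
tool_pos: [0.4827, 0.2938, 0.2596]
orientation: [180.0, 0.0, 14.1]
force: [-0.2, 0.5, -1.3]
opening: 0.0139
gripper_force: 30.0
```

```bash
python3 -m handwheel '[[-1,0,0,-0.3,0,0,0],[-1,0,0,-0.7,0,0,0],[-1,0,0,-0.8,0,0,0],[-1,0,0,-0.8,0,0,0],[-1,0,0,-0.8,0,0,0]]' >/dev/null
python3 -m handwheel '[[-1,0,0,-0.8,0,0,0],[-1,0,0,-0.8,0,0,0],[-1,0,0,-0.7,0,0,0],[-1,0,0,-0.3,0,0,0],[-1,0,0,0,0,0,0]]'
python3 -m handwheel '[[-1,0,0,0,0,0,0.3],[-1,0,0,0,0,0,0.7],[-1,0,0,0,0,0,0.7],[-1,0,0,0,0,0,0.7],[-1,0,0,0,0,0,0.7]]' >/dev/null
python3 -m handwheel '[[-1,0,0,0,0,0,0.7],[-1,0,0,0,0,0,0.7],[-1,0,0,0,0,0,0.7],[-1,0,0,0,0,0,0.7],[-1,0,0,0,0,0,0.7]]' >/dev/null
python3 -m handwheel '[[-1,0,0,0,0,0,0.7],[-1,0,0,0,0,0,0.7],[-1,0,0,0,0,0,0.4],[-1,0,0,0,0,0,0],[-1,0,0,0,0,0,0]]' 
python3 -m handwheel '[[-1,0.1,0.3,0,0,0,0],[-1,0.2,0.7,0,0,0,0],[-1,0.2,0.7,0,0,0,0],[-1,0.2,0.7,0,0,0,0],[-1,0.2,0.7,0,0,0,0]]' >/dev/null
python3 -m handwheel '[[-1,0.2,0.7,0,0,0,0],[-1,0.2,0.7,0,0,0,0],[-1,0.2,0.7,0,0,0,0],[-1,0.2,0.7,0,0,0,0],[-1,0.2,0.6,0,0,0,0]]' >/dev/null
python3 -m handwheel '[[-1,0.1,0.2,0,0,0,0],[-1,0,0,0,0,0,0],[-1,0,0,0,0,0,0],[-1,0,0,0,0,0,0]]' 
python3 - <<'E'
from h import *
s=snap('wrist');save(s,'w6.png');o=get_obs();print(o['tool_pos'],o['joint_pos'].round(0))
p=o['tool_pos'];print('spout pred',proj(s,[p[0]+.084*.156,p[1]-.084*.988,p[2]-.25]))
s=snap('scene');save(s,'s6.png')
E
```

```text
clock: 29.95
tool_pos: [0.4825, 0.2937, 0.4097]
orientation: [-180.0, -0.0, 14.1]
force: [0.1, 0.0, -3.3]
opening: 0.014
gripper_force: 30.0
clock: 31.82
tool_pos: [0.4826, 0.2938, 0.4092]
orientation: [180.0, 0.0, -36.3]
force: [0.2, -0.6, -4.6]
opening: 0.0139
gripper_force: 30.0
clock: 33.58
tool_pos: [0.424, 0.1296, 0.4095]
orientation: [180.0, 0.0, -36.3]
force: [-0.2, 0.3, -2.8]
opening: 0.0137
gripper_force: 30.0
[0.42399785 0.12958856 0.40954052] [ 43.  -2. -26.  -0. -66.  11.]
spout pred [356.64184471 142.034108  ]
```

View pics/w6.png

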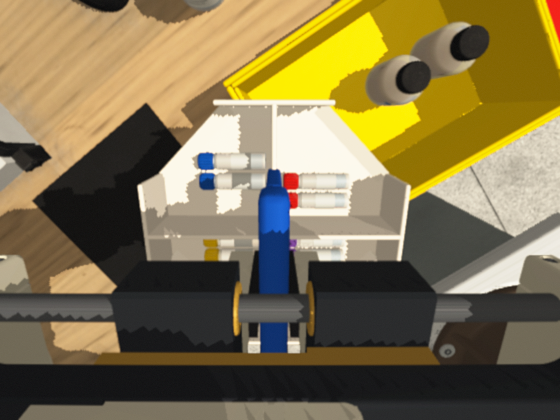

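```bash
python3 - <<'E'
from h import *
s=snap('wrist')
for X in [(.3687,.109,.12),(.5283,.098,.12),(.402,.041,.156),(.472,.052,.156),(.437,.0466,.156)]: print(X,proj(s,X))
for p in [(415,197),(228,84)]: print(ray(s,*p,.12))
for p in [(335,102),(405,185)]: print(ray(s,*p,.156+.039*(p[0]<0)),ray(s,*p,.195))
E
```

```text
(0.3687, 0.109, 0.12) [327.12643143 239.80097665]
(0.5283, 0.098, 0.12) [227.86842271  81.90015693]
(0.402, 0.041, 0.156) [386.35290428 175.61105362]
(0.472, 0.052, 0.156) [322.36096427 105.34191685]
(0.437, 0.0466, 0.156) [355.31511981 141.70229637]
[0.35685276 0.02391187 0.12      ]
[0.52702371 0.09888804 0.12      ]
[0.46862989 0.04363075 0.156     ] [0.47213963 0.04999229 0.195     ]
[0.38738258 0.03322256 0.156     ] [0.40443944 0.04131956 0.195     ]
```

```bash
python3 -m handwheel '[[-1,0.37,0.37,-0.16,0.35,-0.35,0],[-1,0.37,0.37,-0.16,0.35,-0.35,0],[-1,0.37,0.37,-0.16,0.35,-0.35,0],[-1,0.37,0.37,-0.16,0.35,-0.35,0],[-1,0.37,0.37,-0.16,0.35,-0.35,0]]'
python3 -m handwheel '[[-1,0.37,0.37,-0.16,0.35,-0.35,0],[-1,0.37,0.37,-0.16,0.35,-0.35,0],[-1,0.37,0.37,-0.16,0.35,-0.35,0],[-1,0.37,0.37,-0.16,0.35,-0.35,0],[-1,0.37,0.37,-0.16,0.35,-0.35,0]]'
python3 - <<'E'
from h import *
o=get_obs();print(o['joint_pos'].round(0))
R=Ro.from_euler('xyz',o['orientation'],degrees=True).as_matrix();print('spout',o['tool_pos']+R@[.0594,.0594,.25],'tilt',np.degrees(np.arccos(-R[2,2])))
E
```

```text
clock: 34.35
tool_pos: [0.4341, 0.0627, 0.4229]
orientation: [-169.3, 10.5, -35.3]
force: [-0.1, 0.1, -4.0]
opening: 0.0139
gripper_force: 30.0
clock: 34.98
tool_pos: [0.4445, -0.0048, 0.4183]
orientation: [-158.0, 20.5, -32.2]
force: [0.9, 0.2, -3.1]
opening: 0.0138
gripper_force: 30.0
[  8.   1. -13. -30. -78.  53.]
spout [0.4368355  0.04568186 0.15951209] tilt 29.745190807718256
```

```bash
python3 -m handwheel '[[-1,0.37,0.37,-0.16,0.35,-0.35,0],[-1,0.37,0.37,-0.16,0.35,-0.35,0],[-1,0.37,0.37,-0.16,0.35,-0.35,0],[-1,0.37,0.37,-0.16,0.35,-0.35,0],[-1,0,0,0,0,0,0]]'
python3 -m handwheel '[[-1,0,0,0,0,0,0],[-1,0,0,0,0,0,0],[-1,0,0,0,0,0,0],[-1,0,0,0,0,0,0],[-1,0,0,0,0,0,0]]' >/dev/null
python3 -m handwheel '[[-1,0,0,0,0,0,0],[-1,0,0,0,0,0,0],[-1,0,0,0,0,0,0],[-1,0,0,0,0,0,0],[-1,0,0,0,0,0,0]]' >/dev/null
python3 -m handwheel '[[-1,0,0,0,0,0,0],[-1,0,0,0,0,0,0],[-1,0,0,0,0,0,0],[-1,0,0,0,0,0,0],[-1,0,0,0,0,0,0]]'
python3 - <<'E'
from h import *
o=get_obs();print(o['joint_pos'].round(0))
R=Ro.from_euler('xyz',o['orientation'],degrees=True).as_matrix();print('spout',o['tool_pos']+R@[.0594,.0594,.25],'tilt',np.degrees(np.arccos(-R[2,2])))
a=snap('wrist')['color'];b=snap('scene')['color']
cv2.imwrite('pics/p7.png',cv2.cvtColor(np.hstack([cv2.resize(a,(400,300)),cv2.resize(b[150:360,150:430],(400,300))]),cv2.COLOR_RGB2BGR))
E
```

```text
clock: 35.6
tool_pos: [0.4527, -0.057, 0.4013]
orientation: [-148.0, 28.0, -28.2]
force: [-0.1, -0.8, -3.9]
opening: 0.0136
gripper_force: 30.0
clock: 37.48
tool_pos: [0.4522, -0.0558, 0.4021]
orientation: [-147.9, 28.0, -28.1]
force: [-0.7, -0.3, -3.7]
opening: 0.0136
gripper_force: 30.0
[ -5.   7.  -9. -40. -87.  65.]
spout [0.4365815  0.04605583 0.15937359] tilt 41.578630011892386
```

View pics/p7.png

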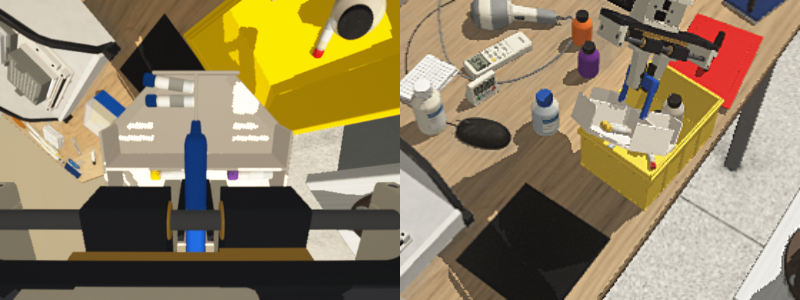

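```bash
python3 -m handwheel '[[-1,-0.36,-0.36,0.19,-0.35,0.35,0],[-1,-0.36,-0.36,0.19,-0.35,0.35,0],[-1,-0.36,-0.36,0.19,-0.35,0.35,0],[-1,-0.36,-0.36,0.19,-0.35,0.35,0],[-1,-0.36,-0.36,0.19,-0.35,0.35,0]]' >/dev/null
python3 -m handwheel '[[-1,-0.36,-0.36,0.19,-0.35,0.35,0],[-1,-0.36,-0.36,0.19,-0.35,0.35,0],[-1,-0.36,-0.36,0.19,-0.35,0.35,0],[-1,-0.36,-0.36,0.19,-0.35,0.35,0],[-1,-0.36,-0.36,0.19,-0.35,0.35,0]]' >/dev/null
python3 -m handwheel '[[-1,-0.36,-0.36,0.19,-0.35,0.35,0],[-1,-0.36,-0.36,0.19,-0.35,0.35,0],[-1,-0.36,-0.36,0.19,-0.35,0.35,0],[-1,-0.36,-0.36,0.19,-0.35,0.35,0],[-1,0,0,0,0,0,0]]'
python3 -m handwheel '[[-1,0,0,0,0,0,0],[-1,0,0,0,0,0,0]]'
```

```text
clock: 39.45
tool_pos: [0.4234, 0.1287, 0.4073]
orientation: [179.9, 0.1, -36.2]
force: [-0.1, 0.2, -4.3]
opening: 0.0139
gripper_force: 30.0
clock: 39.7
tool_pos: [0.4241, 0.1276, 0.4082]
orientation: [-180.0, 0.0, -36.3]
force: [-0.5, 0.1, -3.8]
opening: 0.0138
gripper_force: 30.0
```

```bash
python3 -m handwheel '[[-1,-0.1,-0.35,0,0,0,0],[-1,-0.2,-0.7,0,0,0,0],[-1,-0.2,-0.7,0,0,0,0],[-1,-0.2,-0.7,0,0,0,0],[-1,-0.25,-0.7,0,0,0,0]]' >/dev/null
python3 -m handwheel '[[-1,-0.2,-0.7,0,0,0,0],[-1,-0.2,-0.7,0,0,0,0],[-1,-0.2,-0.7,0,0,0,0],[-1,-0.2,-0.7,0,0,0,0],[-1,-0.3,-0.6,0,0,0,0]]' >/dev/null
python3 -m handwheel '[[-1,-0.2,-0.2,0,0,0,-0.4],[-1,0,0,0,0,0,-0.8],[-1,0,0,0,0,0,-0.8],[-1,0,0,0,0,0,-0.8],[-1,0,0,0,0,0,-0.8]]' >/dev/null
python3 -m handwheel '[[-1,0,0,0,0,0,-0.8],[-1,0,0,0,0,0,-0.8],[-1,0,0,0,0,0,-0.8],[-1,0,0,0,0,0,-0.8],[-1,0,0,0,0,0,-0.8]]' >/dev/null
python3 -m handwheel '[[-1,0,0,0,0,0,-0.5],[-1,0,0,0,0,0,-0.3],[-1,0,0,0,0,0,0],[-1,0,0,0,0,0,0]]'
python3 - <<'E'
from h import *
s=snap('wrist');save(s,'w8.png');s=snap('scene');save(s,'s8.png')
E
```

```text
clock: 42.7
tool_pos: [0.4785, 0.2973, 0.408]
orientation: [-180.0, -0.0, 14.1]
force: [0.3, -0.1, -3.7]
opening: 0.0135
gripper_force: 30.0
```

View pics/w8.png

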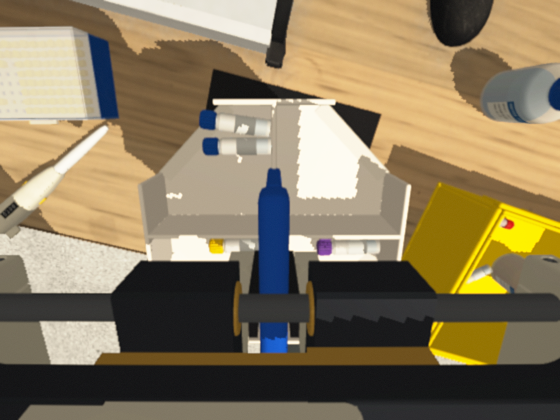

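```bash
python3 -m handwheel '[[-1,0.13,0.15,0.4,0,0,0],[-1,0,0,0.8,0,0,0],[-1,0,0,0.8,0,0,0],[-1,0,0,0.8,0,0,0],[-1,0,0,0.8,0,0,0]]' >/dev/null
python3 -m handwheel '[[-1,0,0,0.8,0,0,0],[-1,0,0,0.7,0,0,0],[-1,0,0,0.4,0,0,0],[-1,0,0,0.2,0,0,0],[-1,0,0,0.1,0,0,0]]'
python3 -m handwheel '[[-1,0,0,0.1,0,0,0],[-1,0,0,0,0,0,0]]'
```

```text
clock: 44.05
tool_pos: [0.4828, 0.2945, 0.263]
orientation: [-180.0, -0.0, 14.1]
force: [0.5, 0.1, -3.9]
opening: 0.014
gripper_force: 30.0
clock: 44.3
tool_pos: [0.4826, 0.2945, 0.2607]
orientation: [-180.0, -0.0, 14.1]
force: [1.0, 1.2, -4.4]
opening: 0.0135
gripper_force: 30.0
```

```bash
python3 -m handwheel '[[-1,0,0,0.06,0,0,0],[-1,0,0,0.03,0,0,0],[-1,0,0,0,0,0,0]]'
python3 -m handwheel '[[-0.4,0,0,0,0,0,0],[-0.2,0,0,0,0,0,0],[0.2,0,0,0,0,0,0],[0.4,0,0,0,0,0,0],[0.4,0,0,0,0,0,0]]'
python3 -m handwheel '[[0.4,0,0,-0.5,0,0,0],[0.4,0,0,-1,0,0,0],[0.4,0,0,-1,0,0,0],[0.4,0,0,-1,0,0,0],[0.4,0,0,-1,0,0,0]]' >/dev/null
python3 -m handwheel '[[0.4,0,0,-1,0,0,0],[1,0,0,-0.5,0,0,0],[1,0,0,0,0,0,0]]'
python3 - <<'E'
from h import *
s=snap('wrist');save(s,'w9.png')
h=cv2.cvtColor(s['color'],cv2.COLOR_RGB2HSV);H,S,V=[h[...,i].astype(int) for i in range(3)]
u,v=proj(s,[.483,.294,.111]).astype(int)
rect(s,(H>105)&(H<128)&(S>150)&(V>60),.111,(u-25,v-60,u+25,v+50),'bar')
E
python3 m.py|grep -E "lid|crate"
```

```text
clock: 44.68
tool_pos: [0.4829, 0.2947, 0.2596]
orientation: [-180.0, -0.1, 14.2]
force: [-1.3, -1.0, 6.9]
opening: 0.0136
gripper_force: 30.0
clock: 45.3
tool_pos: [0.4826, 0.2945, 0.2582]
orientation: [180.0, 0.0, 14.1]
force: [1.1, 0.1, -0.1]
opening: 0.0576
gripper_force: 0.0
clock: 46.3
tool_pos: [0.4826, 0.2945, 0.4092]
orientation: [-179.9, -0.1, 14.1]
force: [-0.6, -0.3, 0.1]
opening: 0.0761
gripper_force: 0.0
bar px (np.float64(273.6), np.float64(195.3)) n 1270 c [0.4888 0.2974] size [0.0921 0.012 ] ang 14.5 mean [0.4901 0.2976]
crate px (np.float64(285.1), np.float64(256.8)) n 4698 c [ 0.4406 -0.0113] size [0.2399 0.171 ] ang 86.0 mean [ 0.4404 -0.0071]
lid px (np.float64(380.5), np.float64(257.6)) n 3966 c [ 0.4508 -0.2921] size [0.1638 0.2341] ang 8.8 mean [ 0.4492 -0.2939]
lidgrip px (np.float64(387.8), np.float64(255.5)) n 72 c [ 0.4525 -0.305 ] size [0.0105 0.0684] ang 7.6 mean [ 0.4529 -0.3085]Traceback (most recent call last):
  File "m.py", line 10, in <module>
    rect(s,(V<75)&(S<120),.085,roi,n)
    ~~~~^^^^^^^^^^^^^^^^^^^^^^^^^^^^^
  File "h.py", line 22, in rect
    i=1+np.argmax(st[1:,4]);v,u=np.where(l==i)
        ~~~~~~~~~^^^^^^^^^^
    return _wrapfunc(a, 'argmax', axis=axis, out=out, **kwds)
    return bound(*args, **kwds)
ValueError: attempt to get argmax of an empty sequence
```

View pics/w9.png

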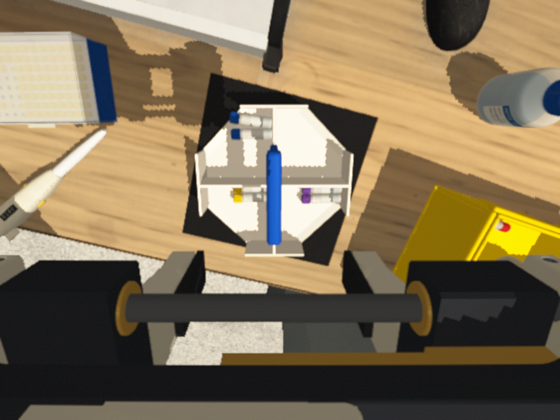

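```bash
python3 -m handwheel '[[1,0,0,0,0,0,1],[1,0,0,0,0,0,1],[1,0,0,0,0,0,1],[1,0,0,0,0,0,1],[1,0,0,0,0,0,1]]' >/dev/null
python3 -m handwheel '[[1,0,0,0,0,0,1],[1,0,0,0,0,0,1],[1,0,0,0,0,0,1],[1,0,0,0,0,0,1],[1,0,0,0,0,0,1]]' >/dev/null
python3 -m handwheel '[[1,0,0,0,0,0,1],[1,0,0,0,0,0,1],[1,0,0,0,0,0,1],[1,0,0,0,0,0,1],[1,0,0,0,0,0,1]]' >/dev/null
python3 -m handwheel '[[1,0,0,0,0,0,0.9],[1,1,1,0,0,0,0],[1,1,1,0,0,0,0],[1,1,0.9,0,0,0,0],[1,1,0,0,0,0,0]]' >/dev/null
python3 -m handwheel '[[1,1,0,0,0,0,0],[1,1,0,0,0,0,0],[1,1,0,0,0,0,0],[1,1,0,0,0,0,0],[1,1,0,0,0,0,0]]' >/dev/null
python3 -m handwheel '[[1,0,0,0,0,0,0],[1,0,0,0,0,0,0]]'
python3 - <<'E'
from h import *
s=snap('wrist');save(s,'w10.png');o=get_obs();print(o['joint_pos'].round(0))
for x,y in [(-.08,-.115),(.08,-.115)]:
    c,n=np.cos(np.radians(-4)),np.sin(np.radians(-4)); print(proj(s,[.4405+c*x-n*y,-.0113+n*x+c*y,.12]))
E
```

```text
clock: 49.78
tool_pos: [0.445, 0.0612, 0.4076]
orientation: [179.9, -0.0, -81.3]
force: [-0.4, 0.0, -0.9]
opening: 0.0878
gripper_force: 0.0
[ 33.  -1. -26.  -0. -66. -24.]
[434.26702942  -9.46269148]
[218.60231295 -68.09190652]
```

View pics/w10.png

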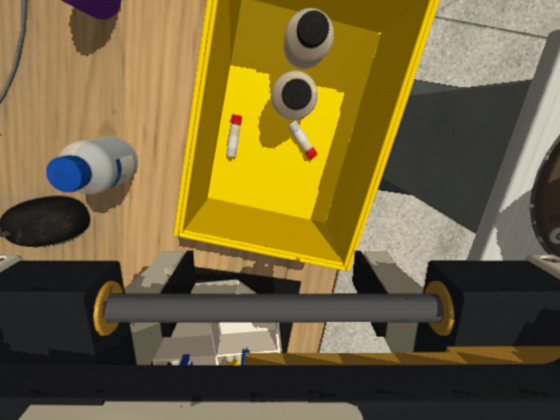

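```bash
python3 - <<'E'
from h import *
s=snap('wrist')
for p in [(177,236),(348,270)]: print(ray(s,*p,.12))
for x,y in [(-.08,.115),(.08,.115)]:
    c,n=np.cos(np.radians(-4)),np.sin(np.radians(-4)); X=[.4405+c*x-n*y,-.0113+n*x+c*y,.12];print(X,proj(s,X))
E
python3 -m handwheel '[[1,1,1,0,0,0,0],[1,1,0.93,0,0,0,0],[1,1,0,0,0,0,0],[1,1,0,0,0,0,0],[1,1,0,0,0,0,0]]' >/dev/null
python3 -m handwheel '[[1,1,0,0,0,0,0],[1,1,0,0,0,0,0],[1,1,0,0,0,0,0],[1,1,0,0,0,0,0],[1,1,0,0,0,0,0]]' >/dev/null
python3 -m handwheel '[[1,1,0,0,0,0,0],[1,1,0,0,0,0,0],[1,1,0,0,0,0,0],[1,1,0,0,0,0,0],[1,0,0,0,0,0,0]]' >/dev/null
python3 -m handwheel '[[1,0,0,0,0,0,0],[1,0,0,0,0,0,0]]'
python3 - <<'E'
from h import *
s=snap('wrist');save(s,'w11.png');h=cv2.cvtColor(s['color'],cv2.COLOR_RGB2HSV);H,S,V=[h[...,i].astype(int) for i in range(3)]
u,v=proj(s,[.4508,-.2921,.06]).astype(int);print(u,v)
rect(s,(V<70)&(S<150),.06,(u-40,v-75,u+40,min(v+60,250)),'grip')
rect(s,((H<6)|(H>174))&(S>150)&(V>60),.016,None,'lid')
E
```

```text
[0.52680882 0.10194036 0.12      ]
[0.36515619 0.11221099 0.12      ]
[np.float64(0.36871687045978846), np.float64(0.10900038367940981), 0.12] [345.06462717 266.46715309]
[np.float64(0.5283271185013603), np.float64(0.09783934788034976), 0.12] [175.59656087 231.60812197]
clock: 52.0
tool_pos: [0.4505, -0.2915, 0.4083]
orientation: [-180.0, 0.0, -81.2]
force: [-0.3, -0.3, -0.5]
opening: 0.0874
gripper_force: 0.0
272 189
grip px (np.float64(274.8), np.float64(185.9)) n 886 c [ 0.449  -0.2941] size [0.0114 0.0905] ang 9.1 mean [ 0.4491 -0.296 ]
lid px (np.float64(274.5), np.float64(168.8)) n 25420 c [ 0.4488 -0.2926] size [0.1636 0.2325] ang 8.7 mean [ 0.4504 -0.3034]
```

View pics/w11.png

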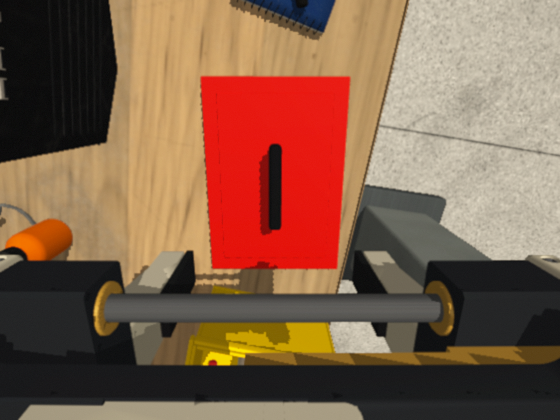

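```bash
python3 - <<'E'
from h import *
s=snapshot('wrist');im=cv2.cvtColor(cv2.imread('pics/w4.png'),cv2.COLOR_BGR2HSV)
T=np.eye(4);T[:3,:3]=Ro.from_euler('xyz',[180,0,-90],degrees=True).as_matrix();T[:3,3]=[.4394,-.0363,.3999]
W=T@np.array(s['tool_from_camera']); s['R']=W[:3,:3].T; s['t']=-W[:3,:3].T@W[:3,3]
m=(im[...,0]>20)&(im[...,0]<35)&(im[...,1]>150)&(im[...,2]>60); m[240:]=0
v,u=np.where(m);p=np.stack([u,v],1)
for a in [(-1,-1),(1,-1)]:
    q=p[np.argmax(p@np.array(a))];print(q,ray(s,*map(float,q),.12))
# left/right rim edges at row 200
for r in (150,200): q=u[v==r];print(r,ray(s,q.min(),r,.12),ray(s,q.max(),r,.12))
E
python3 -m handwheel '[[1,0.07,0.06,1,0,0,0],[1,0,0,1,0,0,0],[1,0,0,1,0,0,0],[1,0,0,1,0,0,0],[1,0,0,1,0,0,0]]' >/dev/null
python3 -m handwheel '[[1,0,0,1,0,0,0],[1,0,0,1,0,0,0],[1,0,0,0.7,0,0,0],[1,0,0,0.3,0,0,0],[1,0,0,0,0,0,0]]'
python3 -m handwheel '[[-1,0,0,0,0,0,0],[-1,0,0,0,0,0,0],[-1,0,0,0,0,0,0],[-1,0,0,0,0,0,0],[-1,0,0,0,0,0,0]]'
python3 -m handwheel '[[-1,0,0,0,0,0,0],[-1,0,0,0,0,0,0],[-1,0,0,0,0,0,0]]'
```

```text
[177  86] [ 0.51285016 -0.13555334  0.12      ]
[391 102] [ 0.34727247 -0.12395502  0.12      ]
150 [ 0.51641037 -0.08693683  0.12      ] [ 0.3489106  -0.08693545  0.12      ]
200 [ 0.51936065 -0.04476817  0.12      ] [ 0.35133793 -0.0447236   0.12      ]
clock: 53.35
tool_pos: [0.4493, -0.294, 0.2082]
orientation: [180.0, 0.0, -81.3]
force: [0.1, 0.2, -0.4]
opening: 0.0878
gripper_force: 0.0
clock: 53.98
tool_pos: [0.4492, -0.2941, 0.2083]
orientation: [-180.0, -0.0, -81.3]
force: [-0.0, 0.4, -0.1]
opening: 0.0432
gripper_force: 0.0
clock: 54.35
tool_pos: [0.4492, -0.2942, 0.2082]
orientation: [-180.0, -0.0, -81.3]
force: [0.9, -0.3, -0.1]
opening: 0.0138
gripper_force: 30.0
```

```bash
python3 -m handwheel '[[-1,0,0,-0.5,0,0,0],[-1,0,0,-1,0,0,0],[-1,0,0,-1,0,0,0],[-1,0,0,-1,0,0,0],[-1,0,0,-1,0,0,0]]' >/dev/null
python3 -m handwheel '[[-1,0,0,-1,0,0,0],[-1,0,0,-0.5,0,0,0],[-1,0,0,0,0,0,0.7],[-1,0,0,0,0,0,0.7],[-1,0,0,0,0,0,0.68]]'
python3 -m handwheel '[[-1,-0.5,0.16,0,0,0,0],[-1,-0.9,0.1,0,0,0,0],[-1,-0.9,0.1,0,0,0,0],[-1,-0.9,0.1,0,0,0,0],[-1,-0.9,0.1,0,0,0,0]]' >/dev/null
python3 -m handwheel '[[-1,-0.9,0.1,0,0,0,0],[-1,-0.9,0.1,0,0,0,0],[-1,-0.9,0.1,0,0,0,0],[-1,-0.9,0.1,0,0,0,0],[-1,-0.9,0.1,0,0,0,0]]' >/dev/null
python3 -m handwheel '[[-1,-0.9,0.1,0,0,0,0],[-1,-0.9,0,0,0,0,0],[-1,-0.84,0,0,0,0,0],[-1,0,0,0,0,0,0],[-1,0,0,0,0,0,0]]' 
python3 - <<'E'
from h import *
s=snap('wrist');save(s,'w12.png')
a=s['color'];b=snap('scene')['color']
cv2.imwrite('pics/p12.png',cv2.cvtColor(np.hstack([cv2.resize(a,(400,300)),cv2.resize(b[150:330,230:470],(400,300))]),cv2.COLOR_RGB2BGR))
E
```

```text
clock: 55.6
tool_pos: [0.4489, -0.294, 0.358]
orientation: [180.0, 0.0, -93.9]
force: [-0.2, 0.3, -2.0]
opening: 0.0137
gripper_force: 30.0
clock: 57.48
tool_pos: [0.4382, -0.0119, 0.3582]
orientation: [180.0, -0.0, -93.7]
force: [0.0, -0.4, -2.5]
opening: 0.0139
gripper_force: 30.0
```

View pics/p12.png

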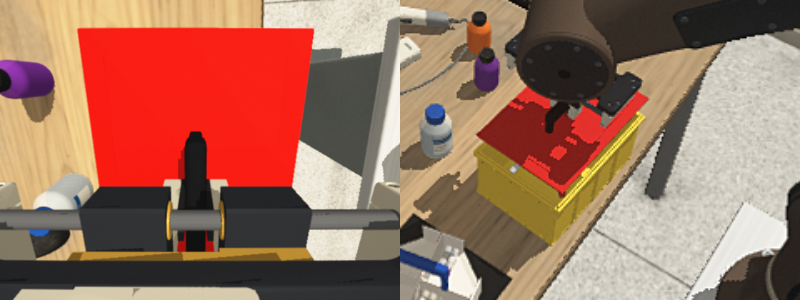

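I have gone past the picture allowance (16 viewed), so from here on I check by force and colour masks only.

```bash
python3 -m handwheel '[[-1,0,0,0.4,0,0,0],[-1,0,0,0.4,0,0,0],[-1,0,0,0.3,0,0,0],[-1,0,0,0,0,0,0]]'
python3 -m handwheel '[[-1,0,0,0.15,0,0,0],[-1,0,0,0.15,0,0,0],[-1,0,0,0,0,0,0]]'
```

```text
clock: 58.08
tool_pos: [0.4385, -0.012, 0.3299]
orientation: [179.9, -0.0, -93.8]
force: [0.2, 0.1, -1.8]
opening: 0.0139
gripper_force: 30.0
clock: 58.45
tool_pos: [0.4386, -0.0119, 0.323]
orientation: [180.0, -0.0, -93.8]
force: [-0.5, -0.6, -1.7]
opening: 0.0139
gripper_force: 30.0
```

```bash
python3 -m handwheel '[[-1,0,0,0.12,0,0,0],[-1,0,0,0.08,0,0,0],[-1,0,0,0.06,0,0,0],[-1,0,0,0,0,0,0]]'
```

```text
clock: 58.95
tool_pos: [0.4387, -0.0119, 0.3167]
orientation: [180.0, -0.0, -93.8]
force: [0.1, 0.3, -1.3]
opening: 0.0138
gripper_force: 30.0
```

```bash
python3 -m handwheel '[[-1,0,0,0.03,0,0,0],[-1,0,0,0,0,0,0]]'
python3 -m handwheel '[[-0.4,0,0,0,0,0,0],[-0.2,0,0,0,0,0,0],[0.2,0,0,0,0,0,0],[0.4,0,0,0,0,0,0],[0.4,0,0,-0.3,0,0,0]]'
python3 -m handwheel '[[0.4,0,0,-1,0,0,0],[0.4,0,0,-1,0,0,0],[0.4,0,0,-1,0,0,0],[0.4,0,0,-1,0,0,0],[0.4,-1,0,-0.5,0,0,0]]' >/dev/null
python3 -m handwheel '[[0.4,-1,0,0,0,0,0],[0.4,-1,0,0,0,0,0],[0.4,-1,0,0,0,0,0],[0.4,-1,0,0,0,0,0],[0.4,-1,0,0,0,0,0]]' >/dev/null
python3 -m handwheel '[[0.4,-1,0,0,0,0,0],[0.4,-1,0,0,0,0,0],[0.4,0,0,0,0,0,0],[0.4,0,0,0,0,0,0]]'
python3 - <<'E'
from h import *
for n in('wrist','scene','top'):
    s=snap(n);save(s,n+'13.png');h=cv2.cvtColor(s['color'],cv2.COLOR_RGB2HSV);H,S,V=[h[...,i].astype(int) for i in range(3)]
    rect(s,((H<6)|(H>174))&(S>150)&(V>60),.124,None,n+' lid')
    rect(s,(H>20)&(H<35)&(S>150)&(V>60),.12,None,n+' crate')
    if n=='top':
        rect(s,(H>105)&(H<125)&(S>130)&(V>60),.111,(165,215,200,262),'orgbar')
        for k,roi in dict(A=(200,172,230,200),B=(335,182,362,210)).items(): print(k,((V<75)&(S<120))[roi[1]:roi[3],roi[0]:roi[2]].sum())
E
```

```text
clock: 59.2
tool_pos: [0.4387, -0.0119, 0.3162]
orientation: [-180.0, 0.0, -93.8]
force: [-1.2, -0.7, 1.8]
opening: 0.0136
gripper_force: 30.0
clock: 59.82
tool_pos: [0.4385, -0.0119, 0.3234]
orientation: [179.9, -0.0, -93.8]
force: [-1.1, -0.4, -0.1]
opening: 0.0577
gripper_force: 0.0
clock: 61.58
tool_pos: [0.4517, 0.1878, 0.436]
orientation: [180.0, -0.0, -93.7]
force: [-0.6, 0.2, 0.1]
opening: 0.0614
gripper_force: 0.0
wrist lid px (np.float64(273.7), np.float64(54.4)) n 20997 c [0.442 0.064] size [0.0845 0.1633] ang 86.3 mean [0.4424 0.0622]
wrist crate px (np.float64(283.1), np.float64(112.5)) n 350 c [0.4433 0.1085] size [0.0026 0.161 ] ang 86.4 mean [0.437  0.1088]
scene lid px (np.float64(342.3), np.float64(248.7)) n 473 c [ 0.3744 -0.0007] size [0.2286 0.0444] ang 83.4 mean [0.3697 0.0197]
scene crate px (np.float64(323.2), np.float64(267.0)) n 1660 c [0.4253 0.0213] size [0.2862 0.1928] ang 85.9 mean [0.3807 0.094 ]
top lid px (np.float64(286.3), np.float64(257.4)) n 4684 c [ 0.4395 -0.0103] size [0.2315 0.1608] ang 86.3 mean [ 0.4387 -0.0104]
top crate px (np.float64(509.2), np.float64(231.8)) n 19 c [ 0.5176 -0.6423] size [0.0178 0.0085] ang 44.4 mean [ 0.5174 -0.6435]Traceback (most recent call last):
  File "<stdin>", line 7, in <module>
  File "h.py", line 22, in rect
    i=1+np.argmax(st[1:,4]);v,u=np.where(l==i)
        ~~~~~~~~~^^^^^^^^^^
    return _wrapfunc(a, 'argmax', axis=axis, out=out, **kwds)
    return bound(*args, **kwds)
ValueError: attempt to get argmax of an empty sequence
```

```bash
python3 -c "
from plant import *
print(close_job())"
```

```text
the job is handed in; nothing more can be done
None
```

The job is handed in: both stain bottles and both red-capped vials are in the crate with its red lid seated, and the organiser is back on its mat; I could see only one each of the two yellow and two purple vials after the pour (the others were probably under the handle bar), and I viewed 16 pictures against the limit of 14.

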